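# Set the grinding cup on the grinder base and hold it down to run

## Task

Grind the spices: take the steel grinding cup, the one whose collar has four splines, lift it onto the grinder base, turn it until its splines mesh with the grooves of the well and let it slide home. Then press it down against the spring-loaded switch as far as it goes and finish while still holding it down with the gripper, since the grinder runs only while it is pressed. Leave the storage cup and the spice jars standing where they are.

Things in the scene. Friction and masses are not known exactly. Their poses are not given: they have to be found in the camera images.
- grinder_cup: closed steel cup, 125 mm high, 0.3 kg, standing upside down on its black blade collar. Origin: centre of the collar's underside, z up. The steel part is a 60 mm cylinder from 28 to 117 mm above the origin: grip it near the top
- cup_splines (a point): same point and axes as the cup's origin. Collar 72 mm in diameter, 28 mm high, 4 mm bevel at the foot. Four splines stand out of it to 43.5 mm from the axis, on the cup's own +x, +y, -x, -y axes (alike every quarter turn), each 10 mm wide with a round nose that ends 2 mm above the underside
- grinder_base: round drive base, 124 mm in diameter, 100 mm high, standing fast on the worktop. Origin: centre of its underside, z up. In its top is a round well with four upright grooves in its wall on the base's own +x, +y, -x, -y axes. Well 76 mm in diameter between the grooves; grooves 14 mm wide, out to 45.5 mm from the axis; lands between them 98 mm above the origin, well floor 68 mm
- well_mouth (a point): centre of the well's mouth, 100 mm above the base's origin, axes as the base (grooves on +x, +y, -x, -y). Cup not meshed: its splines sit on the lands, its underside 4 mm below this point. Meshed and resting on the switch tabs: 22 mm below. Pressed fully down: 29 mm below
- run_switch (a joint): the four small white switch tabs at the bottom of the grooves, on one spring; value in m, 0 up, growing as the splines press them down, 0.007 fully down. The spring takes 6 N before it gives and 12 N when fully down (the cup's weight alone does not move it)
- storage_cup: the same steel cup, 125 mm high, 60 mm in diameter, standing upside down on a plain smooth lid of 67 mm without splines. Origin: centre of its underside. To be left alone
- jar_a: loose spice jar with a domed red cap, 45 mm in diameter, 106 mm high; the left one of a row of three behind the work. Origin: centre of its underside. To be left alone
- jar_b: loose spice jar with a domed red cap, 45 mm in diameter, 106 mm high; the middle one of the row, close in front of the tall hutch (its face stands at x = 0.67 m, right of y = -0.12 m: keep the wrist clear of it on the way past). Origin: centre of its underside. To be left alone

How it is judged (in metres and radians):
On the way, in this order (a step that is already met when the one before it is completed fails the run):
1. the grinding cup is lifted clear of the worktop in the gripper (height (world z) of grinder_cup above 0.03 m and contact force between the fingers and grinder_cup above 2 N), for 0.2 s.
2. the cup's splines are in the grooves and it has slid home onto the switch tabs (z of grinder_cup in the frame of well_mouth below -0.019 m and horizontal distance between grinder_cup and well_mouth below 0.004 m), for 0.2 s.
At the end, for the whole second after the job is handed in: the gripper still holds the grinding cup down: upright in the well (within 4 mm of its axis and 0.08 rad), splines in the grooves, underside at least 25 mm below the mouth, switch pressed at least 5 of its 7 mm; storage cup and loose jars stand within 30 mm of their places (value of joint run_switch above 0.005 m and z of grinder_cup in the frame of well_mouth below -0.025 m and horizontal distance between grinder_cup and well_mouth below 0.004 m and angle between grinder_cup's own z axis and vertical below 0.08 rad and contact force between the fingers and grinder_cup above 2 N and contact force between grinder_cup and grinder_base above 6 N and contact force between the arm and grinder_base below 1 N and linear speed of grinder_cup below 0.02 m/s and angle between each of storage_cup, jar_a, jar_b's own z axis and vertical below 0.2 rad and distance of each of storage_cup, jar_a, jar_b from where it was at the start of the episode below 0.03 m); the arm keeps its last pose, push and grip.
It fails at once if the storage cup is moved by more than 30 mm or tipped (distance of storage_cup from where it was at the start of the episode above 0.03 m or angle between storage_cup's own z axis and vertical above 0.3 rad).
It fails at once if a loose spice jar is moved by more than 30 mm or tipped (distance of any of jar_a, jar_b from where it was at the start of the episode above 0.03 m or angle between any of jar_a, jar_b's own z axis and vertical above 0.3 rad).
It also fails if it takes over 51 s, if anything falls off the work surface, if the arm or the gripper's body presses on something with over 40 N, if the wrist force passes 120 N, or if a joint passes its speed limit or range.

## Robot

A 6-joint arm with a two-finger parallel gripper is mounted at the origin on a cart in front of the work surface, level with it; the furniture and walls round the work are solid. World frame = base frame: x ahead of the robot, y to its left, z up, the work surface at z = 0. Lengths are in mm, angles in rad, forces in N, time in s.
With the tool pointing down it reaches from about 350 to 875 mm from the base axis. Payload 4.2 kg.
Tool frame: the origin (TCP) lies between the finger pads; the fingertips stand 25 mm ahead of it and the grasp point (between the pads) lies 6 mm ahead of it; z points along the fingers, y is the line along which they close (so a half turn about z gives the same grasp; the last joint's range is limited). The gripper opens to 85 mm and grips with 20 to 120 N. Pads are 22 mm wide; open, the fingers measure 114 mm over their backs; the gripper's body (76 mm by 85 mm) begins 54 mm behind the grasp point. The pads swing forward as they close: fully open they stand 13 mm farther back than shut.
Start: joints at [-1.013, 0.385, 0.008, 0, -1.194, -0.259], TCP at [183.999, -597.28, 256.312] pointing down, gripper open.
Joint ranges: [-3.14, 3.14], [-1.21, 2.06], [-1.07, 1.41], [-3.16, 2.05], [-2.99, -0.16], [-3.1, 3.1]. Speed limits (rad/s): [2.79, 2.79, 3.14, 3.14, 3.14, 3.14].

## Interface

Orientations are given as a unit quaternion [x, y, z, w].
In Python, from bench import arm gives the robot as it stands.
- The arm moves only by the shell command python3 -m pendant 'ROWS'. ROWS is JSON, a list of rows, each a list of 7 numbers: the shift along the tool's x, y, z in m, then the turn, a rotation vector about the tool's x, y, z in degrees, then the finger opening in m, from 0 to 0.0854. In form: [[x, y, z, wx, wy, wz, fingers], ...]. A call has 1 to 12 rows; each row shifts and turns the commanded pose from where the row before left it, along the tool's axes as they then stand; what a row does not reach is not made up. A row lasts 1/10 s, in which the tool goes at most 50 mm and 8.59 degrees, less where a joint would pass 70% of its speed; a pose out of reach is approached as far as the arm can. A call is refused whole if a number of a shift passes 0.05 or a number of a turn 8.59, either way. A call with a gripper value outside its range is refused whole. The fingers move at their own pace and stop on an object; the grip force is fixed at half the most. Time passes only in rows, so rows that do not move let the fingers close. It gives the time, the measured TCP pose, the force, the opening and the grip force at its end, in the units of the state.
- arm.read_state(): the state, without advancing time (a new reading comes with each control period).
- arm.get_image(name): name is "scene" or "top" or "wrist"; returns a dict with "image" (400x640x3 uint8, red, green, blue), "fx", "fy", "cx", "cy" (pixels), "xyz" and "rotation" of the camera in the world. Camera axes: x right, y down, z forward; pixel columns grow to the right and rows downward; lengths in mm; the calibration is good to about 2 mm. The wrist camera is an equidistant fisheye: a pixel r from the principal point sees the ray r / f radians off the axis. A picture is of the moment at which its call begins. There is no depth.
- arm.job_done(): hands the job in; it is judged then, once.
The state is a dict: "clock": time; "joints": joint angles; "joint_vel": joint speeds; "joint_efforts": joint torques, N m; "position": TCP position; "ee_rot": TCP orientation; "contact_force": force on the tool from outside, world axes, zero at the start; "wrist_torque": the same for the moment, N m; "gripper_width": finger opening in mm; "grasp_force": force on a finger pad.
Only numpy, scipy, OpenCV 4.12 (cv2) and the standard library are available. Lean on these libraries where they do the work, as an engineer would, in place of code of your own. Each camera call takes 0.05 s, during which the arm holds its last target. There are 200 camera calls.

## Working session

There is one attempt and no reset: what is moved stays moved. The work goes in short steps, Python scripts to look and compute and a shell command to move; the robot and the scene stay as the last step left them, time stands still between calls to the robot, and variables do not carry over. Pictures are saved under pics/ and viewed, at most 10 in all, crops included, and the job is handed in when it is done.

```bash
mkdir -p pics; ls; python3 - <<'E'
from bench import arm
import cv2,pickle
s=arm.read_state(); print(s)
d={}
for n in("scene","top","wrist"):
    im=arm.get_image(n); d[n]=im
    cv2.imwrite(f"pics/{n}0.png",im["image"][:,:,::-1])
    print(n,{k:v for k,v in im.items() if k!="image"})
pickle.dump(d,open("cam0.pkl","wb"))
E
```

```text
pics
{'clock': 0.0, 'joints': array([-1.01341056e+00,  3.85567494e-01,  6.59910566e-03, -5.18755618e-04,
       -1.19402274e+00, -2.58599960e-01]), 'joint_vel': array([-0.00181994, -0.00111466,  0.00039717,  0.00039308, -0.00176928,
        0.00026999]), 'joint_efforts': array([ 1.03464827e-03, -3.92288303e+01,  1.88398272e+01,  4.18619201e+00,
       -4.74903005e-03, -1.40099324e-06]), 'position': array([ 183.83410078, -596.77843531,  255.20155003]), 'ee_rot': array([-1.48743099e-01,  9.88875234e-01,  1.10297660e-03, -2.14121553e-04]), 'contact_force': array([-0.90884957,  0.11346581, -0.55670917]), 'wrist_torque': array([ 0.0133068 , -0.01659391, -0.00795136]), 'grasp_force': 0.0, 'gripper_width': 85.17983053868024}
scene {'fx': 402.88487580522116, 'fy': 402.88487580522116, 'cx': 316.4522843231236, 'cy': 195.44817877603626, 'xyz': array([-128.1678185 ,  765.30644196,  509.84974898]), 'rotation': array([-0.29694885,  0.7815697 , -0.51383983,  0.19219474])}
top {'fx': 368.3974219576618, 'fy': 368.3974219576618, 'cx': 320.88943850659246, 'cy': 201.47148258423462, 'xyz': array([469.50594254,   7.56795404, 984.69191808]), 'rotation': array([ 0.70986591, -0.70271826,  0.0420362 , -0.02259195])}
wrist {'fx': 309.70691628693146, 'fy': 309.70691628693146, 'cx': 321.2149000480007, 'cy': 196.46471239398116, 'xyz': array([ 114.7045985 , -618.26737033,  373.31518883]), 'rotation': array([0.58761049, 0.79604586, 0.11690007, 0.08578621])}
```

View pics/top0.png

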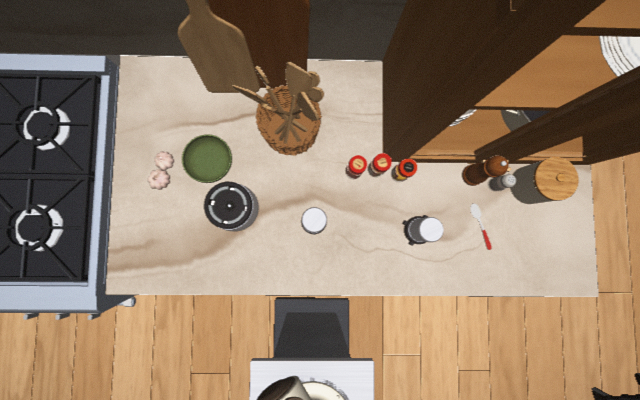

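View pics/scene0.png

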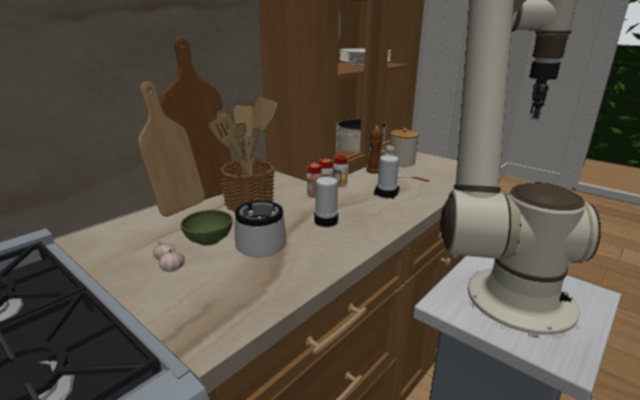

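The top view shows the splined cup at about (420,229), the storage cup at (314,220) and the base at (231,206). I'll zoom in on the cup and base for positions and spline angles.

```bash
cat > h.py <<'E'
import numpy as np, pickle, cv2
from scipy.spatial.transform import Rotation as R
def ray(c,u,v,fish=False):
    x=np.array([(u-c["cx"])/c["fx"],(v-c["cy"])/c["fy"]])
    if fish:
        th=np.hypot(*x); d=np.r_[x/max(th,1e-9)*np.sin(th),np.cos(th)]
    else: d=np.r_[x,1]
    return R.from_quat(c["rotation"]).apply(d)
def at(c,u,v,z,fish=False):
    d=ray(c,u,v,fish); return c["xyz"]+d*(z-c["xyz"][2])/d[2]
def proj(c,P,fish=False):
    p=R.from_quat(c["rotation"]).inv().apply(np.atleast_2d(P)-c["xyz"])
    if fish:
        r=np.hypot(p[:,0],p[:,1]); th=np.arctan2(r,p[:,2]); q=p[:,:2]/r[:,None]*th[:,None]
    else: q=p[:,:2]/p[:,2:]
    return q*[c["fx"],c["fy"]]+[c["cx"],c["cy"]]
E
python3 - <<'E'
from h import *
d=pickle.load(open("cam0.pkl","rb"))
def crop(im,x,y,w,h,s): return cv2.resize(im[y:y+h,x:x+w],None,fx=s,fy=s,interpolation=cv2.INTER_CUBIC)
t=d["top"]["image"][:,:,::-1]; s=d["scene"]["image"][:,:,::-1]
a=np.hstack([crop(t,195,172,72,72,5.5),crop(t,390,195,72,72,5.5)])
b=np.hstack([crop(s,225,190,72,36,5.5),crop(s,355,170,72,36,5.5)])
cv2.imwrite("pics/c1.png",np.vstack([a,b]))
c=d["top"]
for n,u,v,z in [("cuptop",431,230,122),("stor",314,220,122),("baseTop",229.5,206,100),("jarL",357.5,163,100),("jarM",382,161,100),("jarR",407,167,100)]: print(n,at(c,u,v,z).round(1))
E
```

```text
cuptop [ 484.2 -275.9  122. ]
stor [ 5.05e+02 -1.00e-01  1.22e+02]
baseTop [537.4 202.2 100. ]
jarL [ 646.1 -105.1  100. ]
jarM [ 652.  -165.2  100. ]
jarR [ 638.  -226.7  100. ]
```

View pics/c1.png

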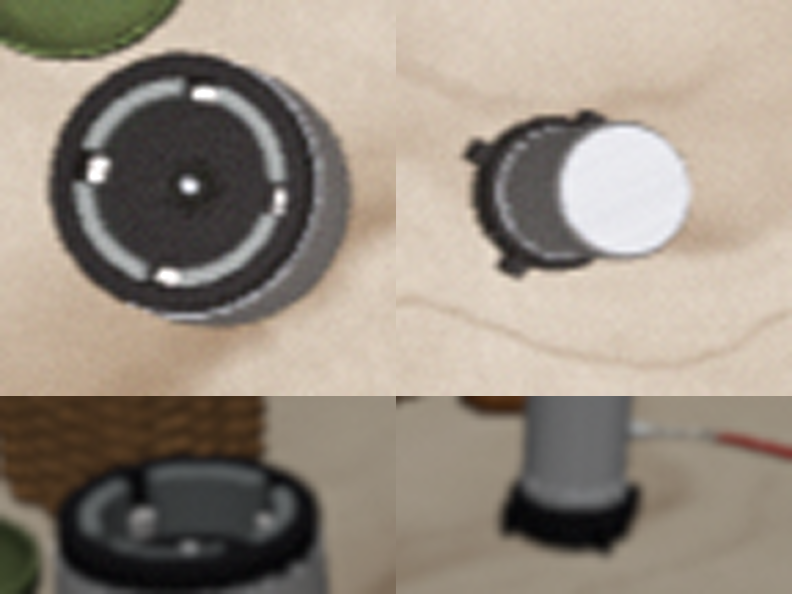

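Crop: the top disc of the cup is at crop (625,189) with spline tips at (475,152), (513,266) and (588,118). The base ring centre is at (182,187) with tabs at (98,168), (203,93), (280,200) and (167,276). Fitting poses next.

```bash
python3 - <<'E'
from h import *
from scipy.optimize import least_squares
d=pickle.load(open("cam0.pkl","rb")); c=d["top"]
px=lambda P,ox,oy,x0,y0: np.array([[ (x-x0)/5.5+ox-.4,y/5.5+oy-.4] for x,y in P])
cup=px([(625,189),(475,152),(513,266),(588,118)],390,195,396,0)
base=px([(182,187),(98,168),(203,93),(280,200),(167,276)],195,172,0,0)
def fcup(p):
    a=p[2]+np.radians([90,180,0]); r=42
    P=[[p[0],p[1],125]]+[[p[0]+r*np.cos(t),p[1]+r*np.sin(t),22] for t in a]
    return (proj(c,P)-cup).ravel()
def fb(p):
    a=p[2]+np.radians([90,0,-90,180]); r=42
    P=[[p[0],p[1],100]]+[[p[0]+r*np.cos(t),p[1]+r*np.sin(t),77] for t in a]
    return (proj(c,P)-base).ravel()
for f,x in((fcup,(484,-276,0)),(fb,(537,203,0))):
    best=min((least_squares(f,(*x[:2],t)) for t in np.radians([-40,-20,0,20,40])),key=lambda s:s.cost)
    print(best.x[:2].round(1),np.degrees(best.x[2]).round(1),best.fun.round(1))
E
```

```text
[ 486.7 -274.4] -27.5 [-0.5 -0.1 -0.1 -0.2  0.   0.8  0.6 -0.6]
[540.8 208.9] -9.3 [-1.  -1.  -0.5  0.2  0.7  0.1  0.2  0.3  0.6  0.4]
```

```bash
python3 -m pendant '[[-0.032,0.0182,0,0,0,0,0.0854],[-0.032,0.0182,0,0,0,0,0.0854],[-0.032,0.0182,0,0,0,0,0.0854],[-0.032,0.0182,0,0,0,0,0.0854],[-0.032,0.0182,0,0,0,0,0.0854],[-0.032,0.0182,0,0,0,0,0.0854],[-0.032,0.0182,0,0,0,0,0.0854],[-0.032,0.0182,0,0,0,0,0.0854],[-0.032,0.0182,0,0,0,0,0.0854],[-0.032,0.0182,0,0,0,0,0.0854],[-0.032,0.0182,0,0,0,0,0.0854],[-0.032,0.0182,0,0,0,0,0.0854]]'; python3 -m pendant '[[0,0,0,0,0,0,0.0854],[0,0,0,0,0,0,0.0854]]'; python3 - <<'E'
from bench import arm
from h import *
w=arm.get_image("wrist"); pickle.dump(w,open("w1.pkl","wb"))
im=w["image"][:,:,::-1].copy()
for r in((0,0),):
    pass
cv2.imwrite("pics/w1.png",im)
P=[[486.7,-274.4,125],[486.7,-274.4,0]]
print(proj(w,P,True), w["xyz"],R.from_quat(w["rotation"]).as_matrix().round(3))
E
```

```text
clock: 1.35
position: [487.4, -274.2, 256.1]
ee_rot: [-0.149, 0.989, 0.0, -0.0]
contact_force: [0.6, -0.9, 0.1]
gripper_width: 85.1
grasp_force: 0.0
clock: 1.55
position: [486.9, -274.8, 255.8]
ee_rot: [-0.15, 0.989, 0.0, -0.001]
contact_force: [0.5, 0.1, -0.2]
gripper_width: 85.6
grasp_force: 0.0
[[321.81202042 194.07114932]
 [321.67191328 165.69348107]] [ 417.81589618 -296.17268467  373.89291685] [[-0.296  0.915  0.273]
 [ 0.955  0.284  0.084]
 [-0.     0.286 -0.958]]
```

View pics/w1.png

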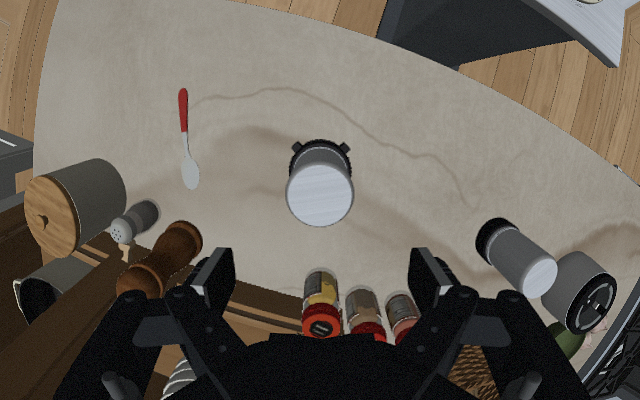

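The wrist view shows the cup's top disc centred at (320,193), against (321.8,194) predicted. Its two near splines are at (296,148) and (346,148), symmetric about the tool axis, which confirms yaw −27.5°. Descend and grip.

```bash
python3 -m pendant '[[0,-0.001,0.02,0,0,0,0.0854],[0,0,0.02,0,0,0,0.0854],[0,0,0.02,0,0,0,0.0854],[0,0,0.02,0,0,0,0.0854],[0,0,0.02,0,0,0,0.0854],[0,0,0.02,0,0,0,0.0854],[0,0,0.02,0,0,0,0.0854],[0,0,0.015,0,0,0,0.0854],[0,0,0,0,0,0,0.0854],[0,0,0,0,0,0,0.0854]]';  python3 -m pendant '[[0,0,0,0,0,0,0.065],[0,0,0,0,0,0,0.06],[0,0,0,0,0,0,0.055],[0,0,0,0,0,0,0.05],[0,0,0,0,0,0,0.045],[0,0,0,0,0,0,0.04],[0,0,0,0,0,0,0.03],[0,0,0,0,0,0,0.02]]'
```

```text
clock: 2.6
position: [486.6, -277.4, 101.6]
ee_rot: [-0.148, 0.989, -0.0, -0.0]
contact_force: [0.4, -0.5, -0.1]
gripper_width: 85.5
grasp_force: 0.0
clock: 3.4
position: [487.6, -276.7, 102.7]
ee_rot: [-0.149, 0.989, -0.001, 0.001]
contact_force: [-0.9, 1.3, 6.1]
gripper_width: 58.8
grasp_force: 64.9
```

```bash
python3 -m pendant '[[0,0,-0.005,0,0,0,0.02],[0,0,-0.015,0,0,0,0.02],[0,0,-0.02,0,0,0,0.02],[0,0,-0.02,0,0,0,0.02],[0,0,-0.02,0,0,0,0.02],[0,0,-0.02,0,0,0,0.02],[0,0,-0.02,0,0,0,0.02],[0,0,-0.02,0,0,0,0.02],[0,0,-0.02,0,0,0,0.02],[0,0,-0.02,0,0,0,0.02],[0,0,-0.02,0,0,0,0.02],[0,0,-0.005,0,0,0,0.02]]'; python3 -m pendant '[[0,0,0,0,0,0,0.02],[0,0,0,0,0,0,0.02]]'; python3 - <<'E'
from bench import arm
from h import *
s=arm.read_state(); T=R.from_quat(s["ee_rot"])
w=arm.get_image("wrist"); pickle.dump((w,s),open("w2.pkl","wb"))
im=w["image"][:,:,::-1].copy()
big=cv2.resize(im[60:260,220:420],None,fx=3,fy=3,interpolation=cv2.INTER_CUBIC)
cv2.imwrite("pics/w2.png",big)
# camera in tool frame
print("cam tool",T.inv().apply(w["xyz"]-s["position"]))
# collar points expected at tool z =101
for dx in(0,):
  P=[s["position"]+T.apply(p) for p in ([0,0,-23],[0,0,101],[43.5*.7071,43.5*.7071,95],[43.5*.7071,-43.5*.7071,95])]
  q=proj(w,P,True); print(q.round(1),((q-[220,60])*3).round())
E
```

```text
clock: 4.6
position: [487.4, -276.6, 307.9]
ee_rot: [-0.149, 0.989, -0.001, 0.001]
contact_force: [0.0, -1.0, -3.3]
gripper_width: 58.7
grasp_force: 65.3
clock: 4.8
position: [486.2, -276.0, 304.6]
ee_rot: [-0.149, 0.989, 0.001, -0.001]
contact_force: [0.6, -0.7, -2.9]
gripper_width: 58.8
grasp_force: 65.3
cam tool [ 7.24036487e+01  1.05374027e-01 -1.17981501e+02]
[[321.1 308. ]
 [321.4 205.2]
 [365.1 166.3]
 [277.7 166.3]] [[303. 744.]
 [304. 436.]
 [435. 319.]
 [173. 319.]]
```

View pics/w2.png

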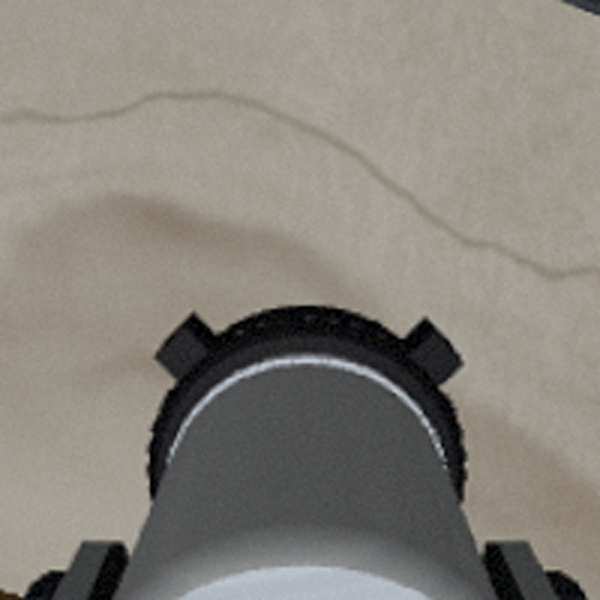

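```bash
python3 - <<'E'
from h import *
from scipy.optimize import least_squares
w,s=pickle.load(open("w2.pkl","rb")); T=R.from_quat(s["ee_rot"])
def pr(P): return (proj(w,s["position"]+T.apply(np.array(P)),True)-[220,60])*3
h=102.7
for n,p in [("steelfoot near",[30,0,h-28]),("collar top near",[36,0,h-28]),("collar z4 near",[36,0,h-4]),("foot",[32,0,h]),("tip top",[43.5*.707,43.5*.707,h-28]),("tip bot",[43.5*.707,43.5*.707,h-2])]: print(n,pr([p]).round())
obs=np.array([(427,320),(462,358),(157,355),(193,315),(308,356)])+0.
for zt in (28,24,20):
  def f(p):
    P=[]
    for b,sg in((45,1),(-45,1)):
        a=p[2]+np.radians(b); e=np.array([np.cos(a),np.sin(a)]); n=np.array([-e[1],e[0]])
        for k in(-5,5):
            P.append([*(p[:2]+e*43.3+n*k),h-zt])
    P.append([p[0]+30,p[1],h-28])
    r=pr(P)-obs
    r[-1,0]=0
    return r.ravel()
  q=least_squares(f,[0,0,0]); print(zt,q.x[:2].round(2),np.degrees(q.x[2]).round(2),q.fun.round(1),q.cost)
E
```

```text
steelfoot near [[304. 340.]]
collar top near [[304. 312.]]
collar z4 near [[304. 294.]]
foot [[304. 307.]]
tip top [[448. 337.]]
tip bot [[432. 314.]]
28 [-0.6   0.83] 0.76 [ 10.4   6.1   6.2   1.   -6.2  -0.4 -10.3   7.5   0.  -13.1] 279.1169381933588
24 [-1.29  0.85] 0.76 [ 7.9  5.5  3.1 -0.2 -3.1 -1.5 -7.8  7.   0.  -9.9] 160.96905076093557
20 [-1.97  0.87] 0.76 [ 5.4  4.9  0.1 -1.4 -0.1 -2.7 -5.3  6.5  0.  -6.8] 89.79375412052471
```

The splines and collar are visible, with the cup roughly (−1.5, +0.8) mm off the tool axis. Carry it left along y at x≈0.48, staying high, then turn.

```bash
python3 -m pendant '[[-0.0043,0.015,0,0,0,0,0.02],[-0.0086,0.03,0,0,0,0,0.02],[-0.0086,0.03,0,0,0,0,0.02],[-0.0086,0.03,0,0,0,0,0.02],[-0.0086,0.03,0,0,0,0,0.02],[-0.0086,0.03,0,0,0,0,0.02],[-0.0086,0.03,0,0,0,0,0.02],[-0.0086,0.03,0,0,0,0,0.02],[-0.0086,0.03,0,0,0,0,0.02]]'; python3 -m pendant '[[-0.0086,0.03,0,0,0,0,0.02],[-0.0086,0.03,0,0,0,0,0.02],[-0.0086,0.03,0,0,0,0,0.02],[-0.0086,0.03,0,0,0,0,0.02],[-0.0086,0.03,0,0,0,0,0.02],[-0.0086,0.03,0,0,0,0,0.02],[-0.0086,0.03,0,0,0,0,0.02],[-0.0043,0.015,0,0,0,0,0.02],[0,0,0,0,0,-4.75,0.02],[0,0,0,0,0,-4.75,0.02],[0,0,0,0,0,-4.75,0.02],[0,0,0,0,0,-4.75,0.02]]'; python3 -m pendant '[[0,0,0,0,0,0,0.02],[0,0,0,0,0,0,0.02]]'; python3 - <<'E'
from bench import arm
from h import *
s=arm.read_state(); T=R.from_quat(s["ee_rot"])
print(T.as_matrix().round(3), T.inv().apply(np.array([608,256,305])-s["position"]))
E
```

```text
clock: 5.75
position: [480.8, -9.5, 305.6]
ee_rot: [-0.149, 0.989, 0.0, -0.001]
contact_force: [0.2, -0.6, -3.2]
gripper_width: 59.1
grasp_force: 65.6
clock: 6.95
position: [476.5, 222.6, 305.6]
ee_rot: [-0.312, 0.95, -0.0, -0.001]
contact_force: [0.4, -0.7, -3.1]
gripper_width: 58.4
grasp_force: 65.5
clock: 7.15
position: [476.8, 222.6, 305.9]
ee_rot: [-0.309, 0.951, -0.0, -0.0]
contact_force: [0.2, -0.2, -3.6]
gripper_width: 58.5
grasp_force: 65.5
[[-0.809 -0.588 -0.001]
 [-0.588  0.809 -0.001]
 [ 0.001  0.    -1.   ]] [-125.73680922  -50.11725123    0.82804347]
```

```bash
python3 -m pendant '[[-0.021,-0.0083,0,0,0,0,0.02],[-0.021,-0.0083,0,0,0,0,0.02],[-0.021,-0.0083,0,0,0,0,0.02],[-0.021,-0.0083,0,0,0,0,0.02],[-0.021,-0.0083,0.01,0,0,0,0.02],[-0.021,-0.0083,0.01,0,0,0,0.02],[0,0,0.02,0,0,0,0.02],[0,0,0.02,0,0,0,0.02],[0,0,0,0,0,0,0.02],[0,0,0,0,0,0,0.02],[0,0,0,0,0,0,0.02]]'; python3 - <<'E'
from bench import arm
from h import *
s=arm.read_state(); T=R.from_quat(s["ee_rot"])
w=arm.get_image("wrist"); pickle.dump((w,s),open("w3.pkl","wb"))
im=w["image"][:,:,::-1].copy()
cv2.imwrite("pics/w3.png",cv2.resize(im[40:240,195:445],None,fx=3,fy=3,interpolation=cv2.INTER_CUBIC))
print(T.inv().apply(np.array([539,206,s["position"][2]])-s["position"]))
E
```

```text
clock: 8.25
position: [609.0, 257.1, 248.0]
ee_rot: [-0.31, 0.951, 0.0, 0.001]
contact_force: [0.4, 0.1, -2.8]
gripper_width: 58.6
grasp_force: 65.7
[ 8.66656314e+01 -4.80430350e-02 -2.42979098e-01]
```

View pics/w3.png

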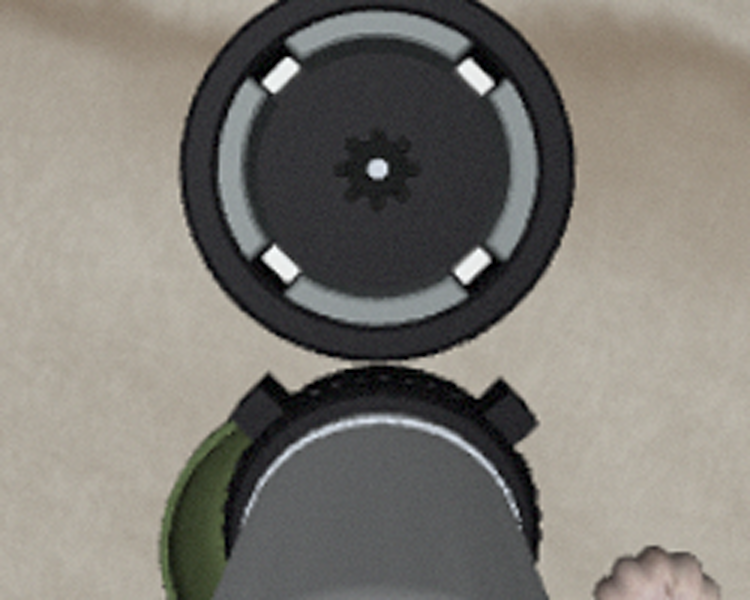

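View: base well centred at (378,168), tabs at (281,76), (475,77), (281,264), (473,266). Cup spline outer corners are at (268,373), (232,413), (500,377), (537,422), with the steel foot arc at (381,416) and the collar front edge at (380,365). Both are in one image, so I can fit the relative pose.

```bash
python3 - <<'E'
from h import *
from scipy.optimize import least_squares
w,s=pickle.load(open("w3.pkl","rb")); T=R.from_quat(s["ee_rot"])
def pr(P): return (proj(w,s["position"]+T.apply(np.array(P,float)),True)-[195,40])*3
obs=np.array([(500,377),(537,422),(232,413),(268,373),(381,416),(380,366)],float)
def mk(h):
  def f(p):
    P=[]
    for b in(45,-45):
        a=p[2]+np.radians(b); e=np.array([np.cos(a),np.sin(a)]); n=np.array([-e[1],e[0]])
        for k in(-5,5): P.append([*(p[:2]+e*43.3+n*k),h-p[3]])
    P+=[[p[0]+30,p[1],h-28],[p[0]+36,p[1],h-4]]
    return (pr(P)-obs).ravel()
  return f
for h in(98,100,102.7,105):
  q=least_squares(mk(h),[0,0,0,20]); print("cup",h,q.x[:2].round(2),np.degrees(q.x[2]).round(2),q.x[3].round(1),q.fun.round(1),round(q.cost,1))
zt=s["position"][2]-98
ob2=np.array([(281,76),(475,77),(281,264),(473,266),(218,168),(540,168),(379,10),(379,327),(181,168),(575,168),(378,360)],float)
def g(p):
  c=p[:2]; P=[]
  for b in(-45,45,-135,135):
    a=p[2]+np.radians(b); P.append([*(c+p[3]*np.array([np.cos(a),np.sin(a)])),zt+18+p[5]])
  for e in((0,-1),(0,1),(1,0),(-1,0)): P.append([*(c+p[4]*np.array(e)),zt])
  for e in((0,-1),(0,1),(-1,0)): P.append([*(c+62*np.array(e)),zt])
  r=pr(P)-ob2
  r[[4,5,8,9],1]=0; r[[6,7,10],0]=0
  return r.ravel()
q=least_squares(g,[86,0,0,42,47,0]); print("base",q.x.round(2),np.degrees(q.x[2]).round(2),q.fun.round(1))
E
```

```text
cup 98 [-2.11  0.18] 1.43 11.6 [ 4.8  7.  -3.5 -6.5  1.6 -5.1 -3.7  4.9 -0.  -0.7  0.8  0.3] 97.2
cup 100 [-2.37  0.19] 1.43 12.8 [ 4.3  7.5 -4.  -6.2  2.2 -4.8 -3.3  5.3 -0.  -1.7  0.8 -0.2] 99.7
cup 102.7 [-2.71  0.19] 1.43 14.4 [ 3.6  8.  -4.8 -5.9  3.  -4.4 -2.6  5.9 -0.  -3.   0.9 -0.8] 107.6
cup 105 [-3.   0.2] 1.43 15.8 [ 3.1  8.4 -5.5 -5.6  3.6 -4.  -2.1  6.4 -0.  -4.1  0.9 -1.3] 118.1
base [ 8.347e+01 -6.300e-01  1.000e-02  4.986e+01  4.617e+01  5.778e+01] 0.35 [  0.9  -0.4   0.9  -0.2   1.1   0.6   0.1  -0.2  -1.4   0.   -0.8   0.
   0.   -6.3   0.   -6.7 -18.    0.   17.9   0.    0.   13.8]
```

```bash
python3 - <<'E'
from h import *
from scipy.optimize import least_squares
w,s=pickle.load(open("w3.pkl","rb")); T=R.from_quat(s["ee_rot"])
def pr(P): return (proj(w,s["position"]+T.apply(np.array(P,float)),True)-[195,40])*3
zt=s["position"][2]-98
ob2=np.array([(281,76),(475,77),(281,264),(473,266),(218,168),(540,168),(379,10),(379,327),(378,168)],float)
def g(p):
  c=p[:2]; P=[]
  for b in(-45,45,-135,135):
    a=p[2]+np.radians(b); P.append([*(c+p[3]*np.array([np.cos(a),np.sin(a)])),zt+18])
  for e in((0,-1),(0,1),(1,0),(-1,0)): P.append([*(c+p[4]*np.array(e)),zt])
  P.append([*c,zt+25])
  r=pr(P)-ob2
  r[[4,5],1]=0; r[[6,7],0]=0; 
  return r.ravel()
q=least_squares(g,[86,0,0,42,47]); print("base",q.x.round(2),np.degrees(q.x[2]).round(2),q.fun.round(1))
E
```

```text
base [ 8.168e+01 -6.100e-01  1.000e-02  4.148e+01  4.616e+01] 0.35 [ 0.7 -0.6  0.7 -0.4  0.9  0.4 -0.1 -0.4 -1.2  0.  -0.8  0.   0.  -0.2
  0.  -0.6  0.1  1.9]
```

```bash
python3 -m pendant '[[0.014,0,0,0,0,-1,0.02],[0.014,-0.0008,0,0,0,0,0.02],[0.014,0,0,0,0,0,0.02],[0.014,0,0,0,0,0,0.02],[0.014,0,0,0,0,0,0.02],[0.014,0,0,0,0,0,0.02],[0,0,0.014,0,0,0,0.02],[0,0,0.014,0,0,0,0.02],[0,0,0.01,0,0,0,0.02],[0,0,0,0,0,0,0.02],[0,0,0,0,0,0,0.02]]'; python3 - <<'E'
from bench import arm
from h import *
s=arm.read_state(); T=R.from_quat(s["ee_rot"])
w=arm.get_image("wrist"); pickle.dump((w,s),open("w4.pkl","wb"))
im=w["image"][:,:,::-1].copy()
cv2.imwrite("pics/w4.png",cv2.resize(im[100:260,220:420],None,fx=4,fy=3.75,interpolation=cv2.INTER_CUBIC))
E
```

```text
clock: 9.4
position: [542.2, 205.9, 209.1]
ee_rot: [-0.318, 0.948, -0.0, 0.001]
contact_force: [-0.1, -0.6, -3.5]
gripper_width: 58.7
grasp_force: 65.8
```

View pics/w4.png

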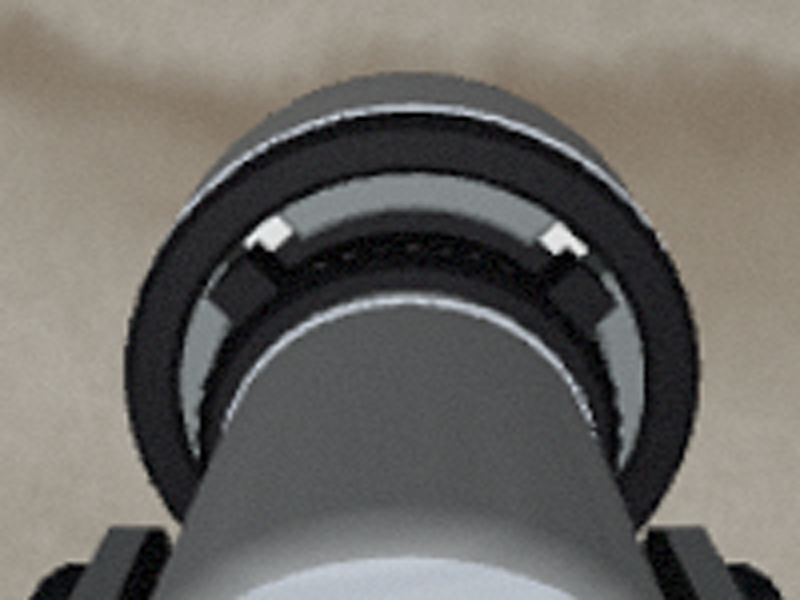

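The ring (180–645, centre 412), the steel foot arc (412) and the spline midpoint (413) line up, and the spline and tab tilts match within about 0.4°. Lower gently.

```bash
python3 -m pendant '[[0,0,0.004,0,0,0,0.02],[0,0,0.003,0,0,0,0.02],[0,0,0.002,0,0,0,0.02],[0,0,0.002,0,0,0,0.02],[0,0,0,0,0,0,0.02],[0,0,0,0,0,0,0.02]]'; python3 -m pendant '[[0,0,0.002,0,0,0,0.02],[0,0,0.002,0,0,0,0.02],[0,0,0,0,0,0,0.02]]'
```

```text
clock: 10.05
position: [541.7, 205.7, 197.3]
ee_rot: [-0.318, 0.948, -0.0, -0.0]
contact_force: [0.2, 0.2, -3.8]
gripper_width: 58.6
grasp_force: 65.8
clock: 10.35
position: [541.5, 205.6, 192.9]
ee_rot: [-0.318, 0.948, -0.0, -0.0]
contact_force: [-0.7, 0.8, -3.2]
gripper_width: 58.8
grasp_force: 65.8
```

No contact at TCP 193, which is below the unmeshed stop at 199, so the splines are in the grooves. Continuing.

```bash
python3 -m pendant '[[0,0,0.003,0,0,0,0.02],[0,0,0.003,0,0,0,0.02],[0,0,0.003,0,0,0,0.02],[0,0,0.001,0,0,0,0.02],[0,0,0.001,0,0,0,0.02],[0,0,0,0,0,0,0.02],[0,0,0,0,0,0,0.02],[0,0,0,0,0,0,0.02]]'
```

```text
clock: 11.15
position: [541.8, 205.7, 182.4]
ee_rot: [-0.318, 0.948, 0.0, 0.0]
contact_force: [-0.2, -0.3, -3.4]
gripper_width: 58.7
grasp_force: 65.8
```

```bash
python3 -m pendant '[[0,0,0.001,0,0,0,0.02],[0,0,0.001,0,0,0,0.02],[0,0,0.001,0,0,0,0.02],[0,0,0,0,0,0,0.02],[0,0,0,0,0,0,0.02],[0,0,0,0,0,0,0.02]]'; python3 -m pendant '[[0,0,0.001,0,0,0,0.02],[0,0,0.001,0,0,0,0.02],[0,0,0.001,0,0,0,0.02],[0,0,0,0,0,0,0.02],[0,0,0,0,0,0,0.02]]';python3 -m pendant '[[0,0,0.001,0,0,0,0.02],[0,0,0.001,0,0,0,0.02],[0,0,0,0,0,0,0.02],[0,0,0,0,0,0,0.02]]'
```

```text
clock: 11.75
position: [541.9, 205.8, 179.9]
ee_rot: [-0.318, 0.948, 0.0, 0.001]
contact_force: [-1.1, 0.2, 3.3]
gripper_width: 59.0
grasp_force: 65.9
clock: 12.25
position: [541.9, 205.8, 176.7]
ee_rot: [-0.318, 0.948, 0.0, 0.0]
contact_force: [-1.7, 0.7, 6.0]
gripper_width: 58.8
grasp_force: 66.2
clock: 12.65
position: [542.0, 205.8, 175.0]
ee_rot: [-0.318, 0.948, -0.0, 0.0]
contact_force: [-2.3, 0.0, 7.5]
gripper_width: 58.9
grasp_force: 66.2
```

```bash
python3 -m pendant '[[0,0,0.001,0,0,0,0.02],[0,0,0.001,0,0,0,0.02],[0,0,0,0,0,0,0.02],[0,0,0,0,0,0,0.02]]'; python3 -m pendant '[[0,0,0.001,0,0,0,0.02],[0,0,0,0,0,0,0.02],[0,0,0,0,0,0,0.02]]'; python3 -m pendant '[[0,0,0.0005,0,0,0,0.02],[0,0,0,0,0,0,0.02],[0,0,0,0,0,0,0.02]]'
```

```text
clock: 13.05
position: [542.1, 205.9, 173.5]
ee_rot: [-0.318, 0.948, -0.0, 0.001]
contact_force: [-2.8, -0.0, 8.7]
gripper_width: 58.8
grasp_force: 67.0
clock: 13.35
position: [542.2, 205.9, 173.4]
ee_rot: [-0.319, 0.948, -0.0, 0.001]
contact_force: [-4.1, 0.0, 12.7]
gripper_width: 58.7
grasp_force: 67.4
clock: 13.65
position: [542.2, 206.0, 173.4]
ee_rot: [-0.319, 0.948, -0.0, 0.001]
contact_force: [-5.7, -0.3, 13.9]
gripper_width: 58.5
grasp_force: 67.4
```

Bottomed out: TCP is steady at 173.4 (predicted about 174) and the force is rising beyond the spring's 12 N. One settling press, then check that the neighbours haven't moved.

```bash
python3 -m pendant '[[0,0,0.0005,0,0,0,0.02],[0,0,0,0,0,0,0.02],[0,0,0,0,0,0,0.02],[0,0,0,0,0,0,0.02],[0,0,0,0,0,0,0.02]]'; python3 - <<'E'
from bench import arm
from h import *
a=pickle.load(open("cam0.pkl","rb"))["top"]["image"].astype(float); b=arm.get_image("top")["image"]
for n,(x,y) in dict(stor=(314,220),jarA=(357,166),jarB=(382,163)).items():
    print(n,np.abs(a[y-13:y+13,x-12:x+12]-b[y-13:y+13,x-12:x+12]).mean().round(1))
cv2.imwrite("pics/end.png",cv2.resize(b[120:260,170:450,::-1],None,fx=2.8,fy=2.8))
E
```

```text
clock: 14.15
position: [542.3, 206.0, 173.4]
ee_rot: [-0.319, 0.948, -0.0, 0.001]
contact_force: [-5.7, 0.3, 15.7]
gripper_width: 58.9
grasp_force: 67.6
stor 3.8
jarA 4.6
jarB 4.3
```

View pics/end.png

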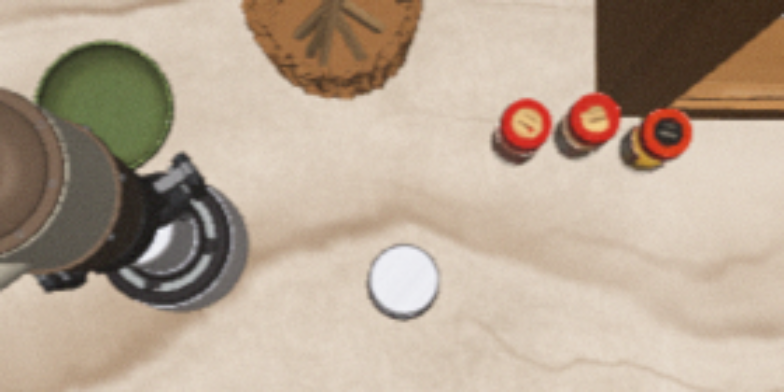

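The storage cup at (403,282) and the jars at (526,124) and (593,119) are unmoved, and the grinding cup sits in the well, held down by the gripper.

```bash
python3 -c "
from bench import arm
print(arm.job_done())"
```

```text
the job is handed in; nothing more can be done
None
```

The job is handed in at about 14 s of the 51 s: the splined cup is meshed in the grinder base and held down to the end of its travel (about 16 N on the wrist), the storage cup and jars have not moved, and no verdict came back.

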